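# Unhook the blue caddy and put it back in the row

## Task

Take the blue caddy off its deep hook on the pegboard and stand it upright on the floor of the grey concrete tray, in the gap between the green and the red bin. The pegboard only leans there, so lift the handle clear over the hook tips before drawing it away; the gap is too narrow, so nudge the bins gently apart, stopping when a side has no more room rather than shoving the tray along, and set the caddy down without dropping it. Keep the bins standing, and leave the bunny, the steel tray and the yellow caddy where they are.

Things in the scene. Friction and masses are not known exactly. Their poses are not given: they have to be found in the camera images.
- caddy_bar (a point): Middle of the blue caddy's round wooden handle bar, to be gripped here: 12 mm thick, 96 mm long, along this point's y axis; z is up. It lies 175 mm above the caddy's underside and 85 mm above its rim; the handle is rigid, with a leg down from each end of the bar. At the start the bar lies in the trough of one of the two hooks, x pointing at the pegboard.
- caddy_center (a point): Centre of the blue caddy's bin, 45 mm above its underside and 130 mm straight below the bar; same axes. An open plastic bin 110 mm long (y), 76 mm thick (x, the way that goes along the row) and 90 mm high, 0.22 to 0.45 kg; the bottles in it stay below its rim. Either way round is fine in the tray.
- board_face (a point): Point on the pegboard's front face, 205 mm over the dresser top. x points level into the board, y along it, z up. White board 420 mm wide, 340 mm high, leaning back 8 degrees; it rises 120 mm above the bar, so a gripper coming straight down with fingers before and behind the bar may strike it; tilted 30 degrees, leaning away from the board, it clears.
- trough0 (a point): Bottom of one of the board's two double hooks, midway between its prongs; axes as board_face. Two steel prongs 8 mm thick, at y = +30 and -30 mm; the bar lies across both and is gripped between them. The trough is 74 mm out from the face; from 94 mm out the prongs turn straight up to red tips that end 33 to 58 mm above this point: not measured, to be seen or felt.
- trough1 (a point): The same for the other hook; its tips may be of another height. Whether the bar has cleared the tips can be felt by a light pull (2 to 3 N) away from the board: the bar meets the prongs after 8 to 18 mm if it has not. Lifted 71 mm, the caddy's rim meets the prongs from below; drawn out level by 70 mm it is past them. The blue caddy hangs on either hook, a smaller yellow one on the other.
- pegboard (a joint): The pegboard leans on the dresser's side board (250 mm high, fixed, behind it). The value is how far it is pulled forward off its rest, rad; 0 leaning back as at the start. It gives way at a pull of about 5 N at the height of the hooks and does not fall back by itself.
- tray_mid (a point): Middle of the inner floor of the loose grey concrete tray (1.2 kg), 6 mm over the dresser top; y along the row, x across. Inside 290 mm long and 121 mm wide; side walls 30 mm, end walls 50 mm high. Along y stand: an end bin, green, the gap, red, an end bin. With all pushed out towards the ends, the gap would be 90 mm wide. Over about 10 N on bins that bear on an end wall shifts the tray.
- bin_green_c (a point): Centre of the green bin, 45 mm above its underside, on the +y side of the gap; axes as tray_mid. Open plastic bin 50 mm thick (y), 115 mm long (x), 90 mm high, 0.18 to 0.36 kg; slides along y when pushed low down, at under 5 N with the end bin before it. The gap to the red bin is 40 to 43 mm at first.
- bin_red_c (a point): Centre of the red bin, on the -y side of the gap, same size and axes as the green one. Beyond the green and the red one stands an end bin of like length and height, not measured: a grey one 70 mm thick at one end, with 1 to 8 mm of free room in all, and a white one 30 mm thick at the other, with 40 to 48 mm. Which is where changes: see it or feel it.
- yellow_bar (a point): Middle of the handle bar of the smaller yellow caddy on the other hook, 100 mm long, its underside 125 mm below the bar. To be left alone.
- bunny_c (a point): Centre of a white ceramic bunny, 68 mm in diameter and 142 mm high, standing beyond the row. To be left alone.
- steel_tray: Steel tray, 120 x 190 x 18 mm (x, y, z), origin under its centre, with two pacifiers in it. To be left alone.
Things that resemble listed ones, but are neither listed nor needed, are in the scene too. There is more than one size of the part that bears bin_red_c; the job needs the smaller.

How it is judged (in metres and radians):
At the end, for the whole second after the job is handed in: The blue caddy stands on the tray's floor (within 5 mm in height) between the green and red bins, let go and at rest; all three lean under 0.1 rad and the bins are on the floor; the pegboard is within 0.05 rad of its rest, the concrete tray within 12 mm of its place (z of caddy_center in the frame of tray_mid between 0.038 and 0.05 m and x of caddy_center in the frame of tray_mid between -0.015 and 0.015 m and y of caddy_center in the frame of bin_green_c below -0.055 m and y of caddy_center in the frame of bin_red_c above 0.055 m and angle between each of caddy_center, bin_green_c, bin_red_c's own z axis and vertical below 0.1 rad and z of each of bin_green_c, bin_red_c in the frame of tray_mid below 0.05 m and value of joint pegboard below 0.05 rad and distance of tray_mid from where it was at the start of the episode below 0.012 m and distance of caddy_center from where it was at the start of the episode above 0.15 m and linear speed of caddy below 0.03 m/s); the robot touches nothing.
It fails at once if the pegboard is pulled off its rest by more than 0.05 rad (11 mm at the hooks) (value of joint pegboard above 0.05 rad).
It fails at once if a bin is knocked over or lifted out (leans more than 0.35 rad) (angle between any of bin_green_c, bin_red_c's own z axis and vertical above 0.35 rad).
It fails at once if the concrete tray is shoved more than 12 mm along the dresser top (distance of tray_mid from where it was at the start of the episode above 0.012 m).
It fails at once if the caddy is dropped into the row (falls faster than 0.6 m/s while over the tray, its centre lower than 130 mm above the tray's floor) (horizontal distance between caddy_center and tray_mid below 0.1 m and z of caddy_center in the frame of tray_mid below 0.13 m and linear speed of caddy above 0.6 m/s).
It fails at once if the bunny, the steel tray or the yellow caddy is moved by more than 40 mm, or the bunny tipped (distance of any of bunny_c, steel_tray, yellow_bar from where it was at the start of the episode above 0.04 m or angle between bunny_c's own z axis and vertical above 0.4 rad).
It also fails if it takes over 67 s, if anything falls off the work surface, if the arm or the gripper's body presses on something with over 40 N, if the wrist force passes 120 N, or if a joint passes its speed limit or range.

## Robot

A 7-joint arm with a two-finger parallel gripper is mounted at the origin on the work surface. World frame = base frame: x ahead of the robot, y to its left, z up, the work surface at z = 0. Lengths are in m, angles in degrees, forces in N, time in s.
With the tool pointing down it reaches from about 0.4 to 0.85 m from the base axis. Payload 4.4 kg.
Tool frame: the origin (TCP) lies between the finger pads; the fingertips stand 17 mm ahead of it and the grasp point (between the pads) lies 2 mm behind it; z points along the fingers, y is the line along which they close (so a half turn about z gives the same grasp; the last joint's range is limited). The gripper opens to 94 mm and grips with 3 to 60 N. Pads are 16 mm wide; open, the fingers measure 119 mm over their backs; the gripper's body (75 mm by 177 mm) begins 78 mm behind the grasp point.
Start: joints at [62.292, 36.005, 2.206, 86.941, -1.547, 57.084, -1.146], TCP at [0.264, -0.594, 0.222] pointing down, gripper open.
Joint ranges: [-175.42, 175.42], [-21.48, 121.26], [-71.46, 75.88], [10.55, 141.38], [-63.04, 243.04], [13.31, 113.54], [-168.57, 168.57]. Speed limits (degrees/s): [147.25, 147.25, 180, 180, 180, 180, 180].

## Interface

Orientations are given as [roll, pitch, yaw] about the fixed x, y, z axes, in that order (R = Rz(yaw) Ry(pitch) Rx(roll)).
In Python, from cell import * gives the robot as it stands.
- The arm moves only by the tool arm_command, never from a script. Its argument "deltas" is a list of rows, each a list of 3 entries, a list of its own where there are three numbers: the shift along the tool's x, y, z in mm, then the turn, a rotation vector about the tool's x, y, z in degrees, then the opening, from 0 (shut) to 1 (fully open). In form: [[[dx, dy, dz], [rx, ry, rz], fingers], ...]. A call has 1 to 5 rows; each row is the pose to reach, as a shift and turn from the pose commanded when the call began, along the tool's axes at that moment; what a row does not reach only later rows make up. A row lasts 1/12 s, in which the tool goes at most 41.7 mm and 7.16 degrees, less where a joint would pass 70% of its speed; a pose out of reach is approached as far as the arm can. A call with a gripper value outside its range is refused whole. The fingers move at their own pace and stop on an object; the grip force is fixed at half the most. Time passes only in rows, so rows that repeat a pose let the fingers close. It gives the time, the measured TCP pose, the force, the opening and the grip force at its end, in the units of the state.
- read_state(): the state, without advancing time (a new reading comes with each control period).
- read_camera(name): name is "scene" or "top"; returns the picture (420x560x3 uint8, red, green, blue); there is no depth.
- camera_model(name): a dict with "camera_matrix" (3x3 intrinsics, pixels), "world_from_camera" (4x4, takes a point from camera to world coordinates). Camera axes: x right, y up, looking along -z (the intrinsics and any distortion apply to the point x, -y, -z); pixel columns grow to the right and rows downward; lengths in m; the calibration is good to about 2 mm. A picture is of the moment at which its call begins. camera_model takes no time and is no camera call.
- hand_in(): hands the job in; it is judged then, once.
The state is a dict: "time": time; "joints": joint angles; "qvel": joint speeds; "joint_efforts": joint torques, N m; "position": TCP position; "orientation": TCP orientation; "contact_force": force on the tool from outside, world axes, zero at the start; "ft_torque": the same for the moment, N m; "grip_width": finger opening in m; "grasp_force": force on a finger pad.
Only numpy, scipy, OpenCV 4.12 (cv2) and the standard library are available. Lean on these libraries where they do the work, as an engineer would, in place of code of your own. Each camera call takes 0.05 s, during which the arm holds its last target. There are 200 camera calls.

## Working session

There is one attempt and no reset: what is moved stays moved. The work goes in short steps, Python scripts to look and compute and a tool call to move; the robot and the scene stay as the last step left them, time stands still between calls to the robot, and variables do not carry over. Pictures are saved under pics/ and viewed, at most 11 in all, crops included, and the job is handed in when it is done.

Besides the shell and the picture viewer there is one more tool, called as name(argument=value, ...) on one line, values as JSON. arm_command: Moves the arm, as the interface text tells. Its arguments: {"type":"object","properties":{"deltas":{"type":"array"}},"required":["deltas"]}

```bash
mkdir -p pics
python3 - <<'E'
from cell import *
import cv2,numpy as np
for n in("scene","top"):
    im=read_camera(n); cv2.imwrite(f"pics/{n}0.png",cv2.resize(im[:,:,::-1],(800,600),interpolation=cv2.INTER_CUBIC))
    m=camera_model(n); print(n,np.round(m["camera_matrix"],1).tolist(),np.round(m["world_from_camera"],3).tolist(),[k for k in m])
s=read_state();print(s["time"],s["position"],s["orientation"])
E
```

```text
scene [[458.1, 0.0, 283.7], [0.0, 458.1, 215.3], [0.0, 0.0, 1.0]] [[0.738, -0.477, 0.478, 1.186], [0.675, 0.516, -0.527, -0.576], [0.005, 0.712, 0.702, 1.053], [0.0, 0.0, 0.0, 1.0]] ['camera_matrix', 'world_from_camera']
top [[443.2, 0.0, 281.6], [0.0, 443.2, 207.5], [0.0, 0.0, 1.0]] [[0.012, 0.994, -0.107, 0.437], [-1.0, 0.013, 0.006, 0.1], [0.008, 0.107, 0.994, 1.286], [0.0, 0.0, 0.0, 1.0]] ['camera_matrix', 'world_from_camera']
0.1 [ 0.26358616 -0.59357559  0.2216703 ] [-1.79907477e+02 -8.24150597e-04  2.39414413e+01]
```

View pics/scene0.png

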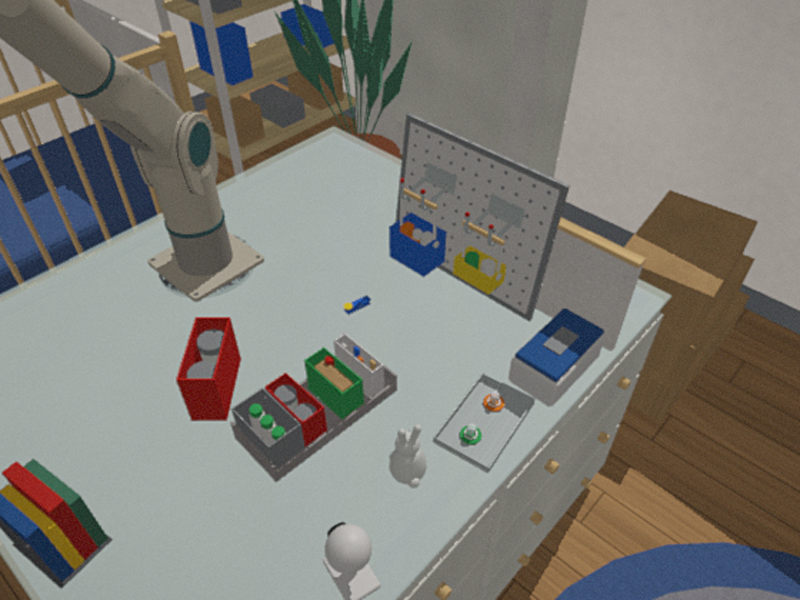

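View pics/top0.png

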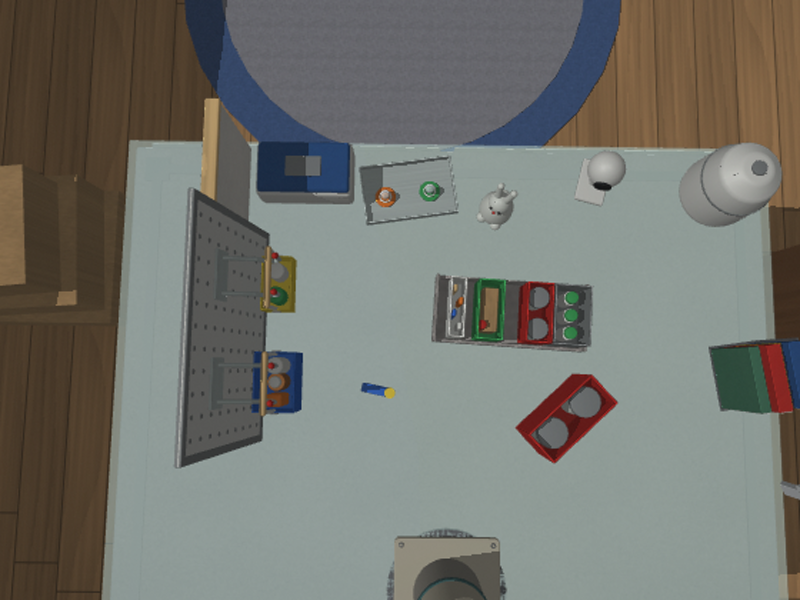

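The scene view shows the blue caddy on the left hook (bar about (418,200)) and yellow on the right. In the tray the order is white, green, gap, red, grey, so +y is to the left in the top view (tray about (512,313)). There is a larger red decoy outside the tray. Next I'll zoom in on the caddy and the tray in both views.

```bash
cat > h.py <<'E'
from cell import *
import cv2,numpy as np
def P(n):
    m=camera_model(n);T=np.array(m["world_from_camera"]);K=np.array(m["camera_matrix"])
    V=np.diag([1,-1,-1,1])@np.linalg.inv(T); return K@V[:3]
def tri(a,b): # scene px, top px (native)
    X=cv2.triangulatePoints(P("scene"),P("top"),np.array(a,float).reshape(-1,2).T,np.array(b,float).reshape(-1,2).T);return (X[:3]/X[3]).T
def onz(n,p,z):
    M=P(n);A=M[:,[0,1]];c=M[:,2]*z+M[:,3];H=np.c_[A,c];q=np.linalg.solve(H,[p[0],p[1],1]);return q[:2]/q[2]
def proj(n,X):
    q=P(n)@np.r_[X,1];return q[:2]/q[2]
E
python3 - <<'E'
from h import *
def crop(im,x,y,w,h,f): return cv2.resize(im[y:y+h,x:x+w,::-1],(400,300),interpolation=cv2.INTER_CUBIC)
s=read_camera("scene");t=read_camera("top")
a=crop(s,270,105,80,60,5);b=crop(t,150,225,80,60,5)
c=crop(s,155,225,133,100,3);d=crop(t,295,175,133,100,3)
cv2.imwrite("pics/c1.png",np.vstack([np.hstack([a,b]),np.hstack([c,d])]))
E
```

```text
(no output)
```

View pics/c1.png

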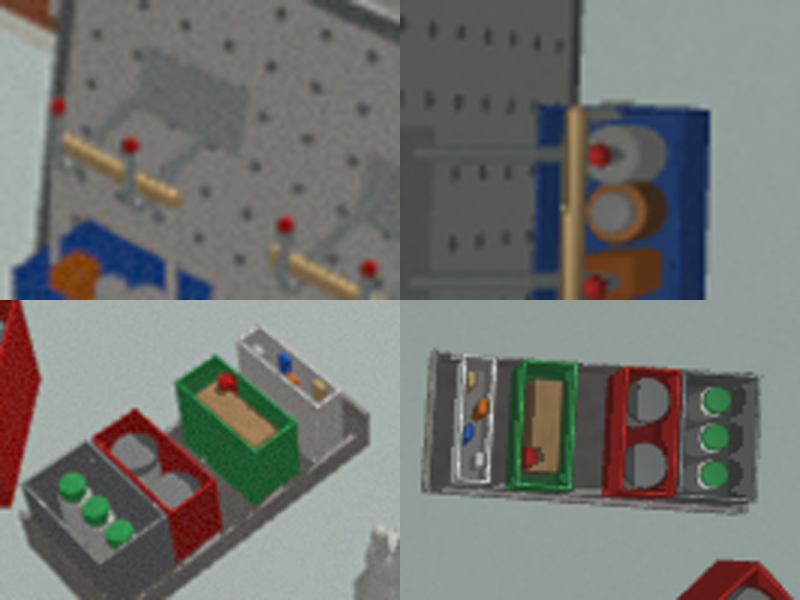

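The crops show the bar ends, the red tips just above it, and the bin rims with the gap between green and red (top crop columns about 577 to 615). I'll triangulate these points.

Run:
```python
from h import *
np.set_printoptions(precision=4,suppress=True)
S5=lambda x,y:(270+x/5,105+y/5);T5=lambda x,y:(150+(x-400)/5,225+y/5)
S3=lambda x,y:(155+x*.3325,225+(y-300)/3);T3=lambda x,y:(295+(x-400)*.3325,175+(y-300)/3)
print("bar c,+x end,-x end",tri([S5(121,169),S5(179,198),S5(63,142)],[T5(572,218.5),T5(575,105),T5(568,332)]))
print("tips +x,-x",tri([S5(130,146),S5(58,105)],[T5(598,155),T5(594,287)]))
g=tri([S3(180,380),S3(213,357),S3(298,425),S3(260,452)],[T3(573,488),T3(513,485),T3(516,362),T3(577,365)])
r=tri([S3(95,440),S3(137,411),S3(222,487),S3(176,520)],[T3(674,493),T3(606,492),T3(617,370),T3(682,372)])
print("green",g,g.mean(0));print("red",r,r.mean(0))
for q in g-r: pass
for nm,pts,z in(("tray",[(433,352),(758,375),(747,513),(425,490)],.05),("green@.096",[(573,488),(513,485),(516,362),(577,365)],.096),("red",[(674,493),(606,492),(617,370),(682,372)],.096)):
    c=np.array([onz("top",T3(*p),z) for p in pts]);print(nm,c,c.mean(0))
```

```text
bar c,+x end,-x end [[0.4055 0.3266 0.2131]
 [0.458  0.3242 0.2182]
 [0.3523 0.3288 0.2073]]
tips +x,-x [[0.4342 0.3048 0.2552]
 [0.3745 0.3046 0.2575]]
green [[ 0.49   -0.0954  0.0983]
 [ 0.4886 -0.0473  0.0893]
 [ 0.6017 -0.0497  0.0853]
 [ 0.6012 -0.1008  0.0937]] [ 0.5454 -0.0733  0.0916]
red [[ 0.4853 -0.1884  0.093 ]
 [ 0.4826 -0.1336  0.0819]
 [ 0.5975 -0.1413  0.0798]
 [ 0.5973 -0.1964  0.0883]] [ 0.5407 -0.1649  0.0858]
tray [[ 0.6148  0.0236]
 [ 0.5969 -0.2812]
 [ 0.4676 -0.2683]
 [ 0.4853  0.0302]] [ 0.5412 -0.1239]
green@.096 [[ 0.4869 -0.0994]
 [ 0.489  -0.0458]
 [ 0.6001 -0.0485]
 [ 0.598  -0.1036]] [ 0.5435 -0.0743]
red [[ 0.4836 -0.1896]
 [ 0.4837 -0.1288]
 [ 0.5939 -0.1397]
 [ 0.5929 -0.1983]] [ 0.5385 -0.1641]
```

The measurements agree with the text: bar z is 0.213, gap 41 mm, tray yaw about −3.4°, and the gap centre is at (0.542, −0.120). I'll fly the gripper above the gap, closing it on the way.

arm_command(deltas=[[[32, -23, 0], [0, 0, 5.5], 0.5], [[65, -47, 0], [0, 0, 11], 0], [[97, -70, 0], [0, 0, 16.5], 0], [[130, -94, 0], [0, 0, 22], 0], [[162, -117, 0], [0, 0, 27.3], 0]])

```text
time: 0.62
position: [0.365, -0.4195, 0.2224]
orientation: [-180.0, -0.0, -3.7]
contact_force: [0.5, -0.4, -0.5]
grip_width: 0.0639
grasp_force: 0.0
```

arm_command(deltas=[[[18, -35, 0], [0, 0, 0], 0], [[36, -70, 0], [0, 0, 0], 0], [[54, -105, 0], [0, 0, 0], 0], [[72, -140, 0], [0, 0, 0], 0], [[90, -176, 0], [0, 0, 0], 0]])

```text
time: 1.03
position: [0.4651, -0.2494, 0.2226]
orientation: [180.0, -0.0, -3.4]
contact_force: [0.6, 0.0, 0.2]
grip_width: 0.0309
grasp_force: 0.0
```

```bash
cat >> h.py <<'E'
from scipy.spatial.transform import Rotation as Ro
np.set_printoptions(precision=4,suppress=True)
def goal(p,rpy):
    s=read_state();R=Ro.from_euler("xyz",s["orientation"],degrees=True);G=Ro.from_euler("xyz",rpy,degrees=True)
    print("t",s["time"],s["position"],s["orientation"],"F",s["contact_force"],"w",s["grip_width"])
    print("mm",R.inv().apply(np.array(p)-s["position"])*1e3,"rot",(R.inv()*G).as_rotvec(degrees=True))
E
python3 -c "
from h import *
goal([.542,-.1195,.2],[180,0,-3.4])"
```

```text
t 1.0333 [ 0.4651 -0.2494  0.2226] [179.9913  -0.0068  -3.3786] F [0.589  0.0204 0.2258] w 0.030887359032597633
mm [  69.0917 -134.1599   22.5456] rot [ 0.0087 -0.0068  0.0214]
```

arm_command(deltas=[[[17, -34, 5], [0, 0, 0], 0], [[34, -67, 10], [0, 0, 0], 0], [[52, -101, 15], [0, 0, 0], 0], [[69, -134, 20], [0, 0, 0], 0], [[69, -134, 22], [0, 0, 0], 0]])

```text
time: 1.45
position: [0.5451, -0.1118, 0.1996]
orientation: [-179.7, -0.1, -2.7]
contact_force: [-0.6, 0.8, 0.6]
grip_width: 0.0004
grasp_force: 0.0
```

arm_command(deltas=[[[0, 0, 20], [0, 0, 0], 0], [[0, 0, 45], [0, 0, 0], 0], [[0, 0, 65], [0, 0, 0], 0], [[0, 0, 75], [0, 0, 0], 0], [[0, 0, 80], [0, 0, 0], 0]])

```text
time: 1.87
position: [0.5402, -0.1212, 0.119]
orientation: [-180.0, 0.2, -3.4]
contact_force: [-0.1, -0.8, 0.8]
grip_width: 0.0006
grasp_force: 0.0
```

Run:
```python
from h import *
goal([.542,-.1195,.043],[180,0,-3.4])
s=read_camera("scene")[205:325,140:300,::-1];t=read_camera("top")[165:285,285:445,::-1]
f=lambda a:cv2.resize(a,(400,300),interpolation=cv2.INTER_CUBIC)
cv2.imwrite("pics/c2.png",np.hstack([f(s),f(t)]))
```

```text
t 1.8667 [ 0.5402 -0.1212  0.119 ] [-179.9809    0.1579   -3.3665] F [-0.0691 -0.8207  0.8369] w 0.0005897669157234283
mm [ 1.8814 -1.798  75.9732] rot [-0.019   0.1579  0.0335]
```

View pics/c2.png

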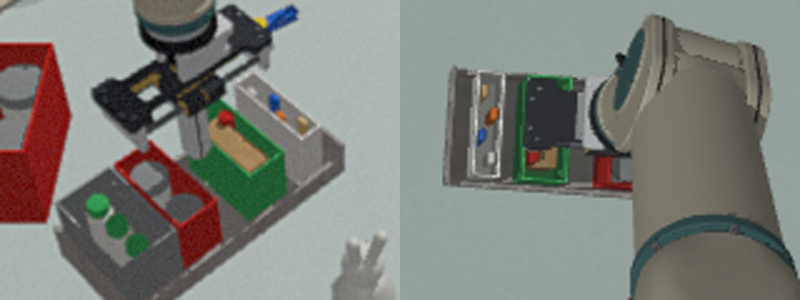

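The closed fingers hang just above the gap between red (about (215,200)) and green (about (200,150)), and nothing is touching. Going down carefully.

arm_command(deltas=[[[0, -1, 5], [0, 0, 0], 0], [[0, -1, 12], [0, 0, 0], 0], [[0, -1, 20], [0, 0, 0], 0], [[0, -1, 26], [0, 0, 0], 0], [[0, -1, 30], [0, 0, 0], 0]])

```text
time: 2.38
position: [0.541, -0.1202, 0.0897]
orientation: [-180.0, 0.0, -3.4]
contact_force: [0.2, -0.4, -0.2]
grip_width: 0.0004
grasp_force: 0.0
```

arm_command(deltas=[[[0, 0, 10], [0, 0, 0], 0], [[0, 0, 22], [0, 0, 0], 0], [[0, 0, 34], [0, 0, 0], 0], [[0, 0, 42], [0, 0, 0], 0], [[0, 0, 46], [0, 0, 0], 0]])

```text
time: 2.8
position: [0.5405, -0.1201, 0.0429]
orientation: [-180.0, 0.1, -3.4]
contact_force: [0.2, 0.4, -0.2]
grip_width: 0.0004
grasp_force: 0.0
```

arm_command(deltas=[[[0, -2, 0], [0, 0, 0], 0], [[0, -5, 0], [0, 0, 0], 0], [[0, -8, 0], [0, 0, 0], 0], [[0, -11, 0], [0, 0, 0], 0], [[0, -14, 0], [0, 0, 0], 0]])

```text
time: 3.22
position: [0.5425, -0.1063, 0.045]
orientation: [180.0, -0.1, -3.4]
contact_force: [-0.0, -1.4, -0.7]
grip_width: 0.0008
grasp_force: 0.5
```

arm_command(deltas=[[[0, -3, 0], [0, 0, 0], 0], [[0, -6, 0], [0, 0, 0], 0], [[0, -9, 0], [0, 0, 0], 0], [[0, -12, 0], [0, 0, 0], 0], [[0, -15, 0], [0, 0, 0], 0]])

```text
time: 3.63
position: [0.5433, -0.0914, 0.0447]
orientation: [180.0, -0.0, -3.4]
contact_force: [0.2, -2.3, 2.0]
grip_width: 0.0008
grasp_force: 1.2
```

arm_command(deltas=[[[0, -2, 0], [0, 0, 0], 0], [[0, -4, 0], [0, 0, 0], 0], [[0, -6, 0], [0, 0, 0], 0], [[0, -8, 0], [0, 0, 0], 0], [[0, -10, 0], [0, 0, 0], 0]])

```text
time: 4.05
position: [0.5438, -0.0817, 0.0446]
orientation: [180.0, -0.0, -3.4]
contact_force: [-0.8, -3.6, 2.8]
grip_width: 0.0001
grasp_force: 2.0
```

arm_command(deltas=[[[0, -1.5, 0], [0, 0, 0], 0], [[0, -3, 0], [0, 0, 0], 0], [[0, -4.5, 0], [0, 0, 0], 0], [[0, -6, 0], [0, 0, 0], 0], [[0, -7, 0], [0, 0, 0], 0]])

```text
time: 4.47
position: [0.5441, -0.0742, 0.0445]
orientation: [-180.0, -0.0, -3.4]
contact_force: [-0.9, -4.1, 3.1]
grip_width: 0.0003
grasp_force: 2.0
```

arm_command(deltas=[[[0, -1, 0], [0, 0, 0], 0], [[0, -1, 0], [0, 0, 0], 0], [[0, -2, 0], [0, 0, 0], 0], [[0, -2, 0], [0, 0, 0], 0], [[0, -3, 0], [0, 0, 0], 0]])

```text
time: 4.88
position: [0.5441, -0.0715, 0.0445]
orientation: [180.0, 0.0, -3.4]
contact_force: [-0.2, -3.8, 2.2]
grip_width: 0.0005
grasp_force: 1.8
```

arm_command(deltas=[[[0, -1, 0], [0, 0, 0], 0], [[0, -1, 0], [0, 0, 0], 0], [[0, -2, 0], [0, 0, 0], 0], [[0, -2, 0], [0, 0, 0], 0], [[0, -3, 0], [0, 0, 0], 0]])

```text
time: 5.3
position: [0.5443, -0.0685, 0.0444]
orientation: [180.0, 0.0, -3.4]
contact_force: [-0.9, -5.7, 1.8]
grip_width: 0.0003
grasp_force: 3.3
```

arm_command(deltas=[[[0, -1, 0], [0, 0, 0], 0], [[0, -1, 0], [0, 0, 0], 0], [[0, -2, 0], [0, 0, 0], 0], [[0, -2, 0], [0, 0, 0], 0]])

```text
time: 5.63
position: [0.5443, -0.0685, 0.0445]
orientation: [179.9, -0.0, -3.4]
contact_force: [0.3, -8.0, 1.1]
grip_width: 0.0007
grasp_force: 3.9
```

Green is at its stop: the force rose to 8 N with no further travel. Now red on the other side.

arm_command(deltas=[[[0, 10, 0], [0, 0, 0], 0], [[0, 25, 0], [0, 0, 0], 0], [[0, 40, 0], [0, 0, 0], 0], [[0, 50, 0], [0, 0, 0], 0], [[0, 54, 0], [0, 0, 0], 0]])

```text
time: 6.05
position: [0.5409, -0.1215, 0.0443]
orientation: [-180.0, 0.0, -3.5]
contact_force: [1.0, -0.2, 0.0]
grip_width: 0.0005
grasp_force: 0.0
```

arm_command(deltas=[[[0, 1.5, 0], [0, 0, 0], 0], [[0, 3, 0], [0, 0, 0], 0], [[0, 4.5, 0], [0, 0, 0], 0], [[0, 6, 0], [0, 0, 0], 0], [[0, 7, 0], [0, 0, 0], 0]])

```text
time: 6.47
position: [0.541, -0.1267, 0.0445]
orientation: [-180.0, -0.0, -3.3]
contact_force: [0.5, -0.1, 0.5]
grip_width: 0.0008
grasp_force: 0.0
```

arm_command(deltas=[[[0, 1, 0], [0, 0, 0], 0], [[0, 2, 0], [0, 0, 0], 0], [[0, 3, 0], [0, 0, 0], 0], [[0, 3.5, 0], [0, 0, 0], 0], [[0, 4, 0], [0, 0, 0], 0]])

```text
time: 6.88
position: [0.5408, -0.1307, 0.0446]
orientation: [-180.0, -0.0, -3.3]
contact_force: [0.1, 2.4, 2.3]
grip_width: 0.0006
grasp_force: 1.6
```

arm_command(deltas=[[[0, 1, 0], [0, 0, 0], 0], [[0, 1, 0], [0, 0, 0], 0], [[0, 2, 0], [0, 0, 0], 0], [[0, 2, 0], [0, 0, 0], 0], [[0, 2.5, 0], [0, 0, 0], 0]])

```text
time: 7.3
position: [0.5407, -0.1331, 0.0445]
orientation: [-180.0, -0.0, -3.3]
contact_force: [-0.2, 5.2, 2.5]
grip_width: 0.0006
grasp_force: 2.5
```

The gap is now about 90 mm, centred at y ≈ −0.101. Backing off and going up.

arm_command(deltas=[[[0, -12, 0], [0, 0, 0], 0], [[0, -20, -20], [0, 0, 0], 0], [[0, -20, -60], [0, 0, 0], 0.2], [[0, -20, -100], [0, 0, 0], 0.55], [[0, -20, -140], [0, 0, 0], 0.55]])

```text
time: 7.72
position: [0.5409, -0.1137, 0.1856]
orientation: [180.0, 0.1, -3.4]
contact_force: [0.4, 0.1, 0.0]
grip_width: 0.0172
grasp_force: 0.0
```

arm_command(deltas=[[[-10, -10, -35], [0, 0, 0], 0.55], [[-30, -40, -70], [0, 0, 0], 0.55], [[-55, -70, -90], [0, 0, 0], 0.55], [[-80, -100, -100], [0, 0, 0], 0.55], [[-90, -130, -110], [0, 0, 0], 0.55]])

```text
time: 8.13
position: [0.4571, 0.0208, 0.2955]
orientation: [179.9, -0.0, -3.6]
contact_force: [0.4, 0.3, 0.0]
grip_width: 0.0499
grasp_force: 0.0
```

Run:
```python
from h import *
goal([.4055,.2776,.298],[-150,0,-2.5])
t=read_camera("top")
s=read_camera("scene")[105:165,270:350,::-1]
t=t[175:275,295:428,::-1]
f=lambda a:cv2.resize(a,(400,300),interpolation=cv2.INTER_CUBIC)
cv2.imwrite("pics/c3.png",np.hstack([f(s),f(t)]))
```

```text
t 8.1333 [0.4571 0.0208 0.2955] [179.9393  -0.0043  -3.5714] F [0.3516 0.3214 0.0196] w 0.04992286835618741
mm [ -67.4631 -253.0932   -2.7693] rot [30.0599 -0.2842 -1.0458]
```

View pics/c3.png

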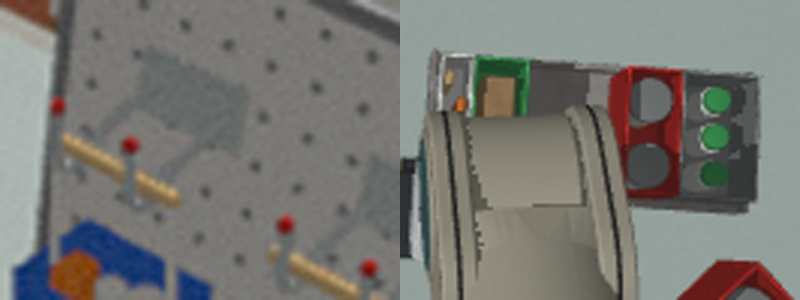

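The tray hasn't moved and the gap is open (top-crop columns about 530 to 615). Moving to the tilted stand-off in front of the bar.

arm_command(deltas=[[[-8, -28, 0], [0, 0, 0], 0.55], [[-17, -60, -1], [0, 0, 0], 0.55], [[-26, -92, -2], [0, 0, 0], 0.55], [[-33, -120, -3], [0, 0, 0], 0.55], [[-35, -130, -3], [0, 0, 0], 0.55]])

```text
time: 8.65
position: [0.4313, 0.1569, 0.2973]
orientation: [-179.9, 0.0, -3.1]
contact_force: [0.4, -0.1, -0.6]
grip_width: 0.0518
grasp_force: 0.0
```

arm_command(deltas=[[[-8, -28, 0], [6, 0, 0], 0.55], [[-16, -56, 0], [12, 0, 0], 0.55], [[-24, -86, 0], [18, 0, 0], 0.55], [[-30, -110, 0], [24, 0, -0.5], 0.55], [[-32, -123, 0], [30, 0, -1], 0.55]])

```text
time: 9.07
position: [0.4072, 0.2787, 0.2979]
orientation: [-150.0, -0.4, -2.3]
contact_force: [-0.8, 0.9, -0.4]
grip_width: 0.0514
grasp_force: 0.0
```

Run:
```python
from h import *
goal([.4055,.3276,.2113],[-150,0,-2.5])
s=read_camera("scene")[85:175,250:370,::-1];t=read_camera("top")[215:305,140:260,::-1]
f=lambda a:cv2.resize(a,(400,300),interpolation=cv2.INTER_CUBIC)
cv2.imwrite("pics/c4.png",np.hstack([f(s),f(t)]))
```

```text
t 9.0667 [0.4072 0.2787 0.2979] [-150.0111   -0.3641   -2.313 ] F [-0.8115  0.8794 -0.4285] w 0.05142945863435214
mm [-4.2293  0.9527 99.3639] rot [ 0.0105 -0.2219  0.344 ]
```

View pics/c4.png

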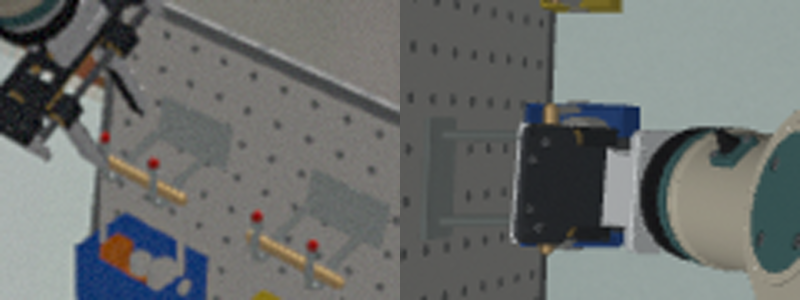

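The gripper hovers over the bar with about the same margin at each bar end ((549,112) and (546,247) in the top crop). Approaching along the tilted axis.

arm_command(deltas=[[[-2, 0, 20], [0, 0, 0], 0.55], [[-4, 1, 40], [0, 0, 0], 0.55], [[-4, 1, 55], [0, 0, 0], 0.55], [[-4, 1, 65], [0, 0, 0], 0.55], [[-4, 1, 70], [0, 0, 0], 0.55]])

```text
time: 9.58
position: [0.4051, 0.311, 0.2349]
orientation: [-150.4, -0.1, -2.4]
contact_force: [-0.1, -0.2, -0.2]
grip_width: 0.0515
grasp_force: 0.0
```

arm_command(deltas=[[[0, 0, 8], [0, 0, 0], 0.55], [[0, 0, 15], [0, 0, 0], 0.55], [[0, 0, 22], [0, 0, 0], 0.55], [[0, 0, 27], [0, 0, 0], 0.55], [[0, 0, 29], [0, 0, 0], 0.55]])

```text
time: 10.0
position: [0.4056, 0.3259, 0.2104]
orientation: [-150.3, -0.2, -2.4]
contact_force: [0.0, 0.4, 0.5]
grip_width: 0.0516
grasp_force: 0.0
```

Run:
```python
from h import *
goal([.4055,.3276,.2113],[-150,0,-2.5])
s=read_camera("scene")[95:155,260:340,::-1];t=read_camera("top")[215:305,140:260,::-1]
f=lambda a:cv2.resize(a,(400,300),interpolation=cv2.INTER_CUBIC)
cv2.imwrite("pics/c5.png",np.hstack([f(s),f(t)]))
```

```text
t 10.0 [0.4056 0.3259 0.2104] [-150.2732   -0.1877   -2.3953] F [0.0217 0.3595 0.5305] w 0.0515695589990932
mm [-0.1292 -1.9629  0.057 ] rot [ 0.273  -0.1107  0.1842]
```

View pics/c5.png

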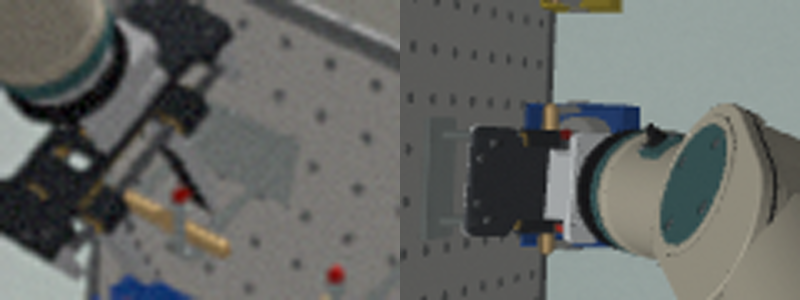

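One finger is behind the bar (about (185,180)) and one in front, with the bar between them. Closing.

arm_command(deltas=[[[0, -1, 0], [0, 0, 0], 0.35], [[0, -1, 0], [0, 0, 0], 0.25], [[0, -1, 0], [0, 0, 0], 0.18], [[0, -1, 0], [0, 0, 0], 0.18], [[0, -1, 0], [0, 0, 0], 0.18]])

```text
time: 10.52
position: [0.4059, 0.3264, 0.2116]
orientation: [-150.3, -0.2, -2.4]
contact_force: [0.1, -0.3, 0.4]
grip_width: 0.0217
grasp_force: 0.0
```

arm_command(deltas=[[[0, 0, 0], [0, 0, 0], 0.1], [[0, 0, 0], [0, 0, 0], 0], [[0, 0, 0], [0, 0, 0], 0], [[0, 0, 0], [0, 0, 0], 0]])

```text
time: 10.85
position: [0.4058, 0.3266, 0.2116]
orientation: [-150.2, -0.2, -2.4]
contact_force: [-0.1, 0.1, 1.3]
grip_width: 0.0112
grasp_force: 29.9
```

arm_command(deltas=[[[0, -3, -5], [0, 0, 0], 0], [[0, -6, -10], [0, 0, 0], 0], [[0, -9, -15.5], [0, 0, 0], 0], [[0, -12, -21], [0, 0, 0], 0], [[0, -15, -26], [0, 0, 0], 0]])

```text
time: 11.27
position: [0.4056, 0.3265, 0.2422]
orientation: [-150.3, -0.2, -2.4]
contact_force: [0.2, 0.4, -2.6]
grip_width: 0.0112
grasp_force: 29.9
```

arm_command(deltas=[[[0, -4, -7], [0, 0, 0], 0], [[0, -8, -14], [0, 0, 0], 0], [[0, -12, -21], [0, 0, 0], 0], [[0, -16, -28], [0, 0, 0], 0], [[0, -17, -29.5], [0, 0, 0], 0]])

```text
time: 11.68
position: [0.4061, 0.3271, 0.2772]
orientation: [-150.2, -0.4, -2.4]
contact_force: [-0.2, 0.3, -3.7]
grip_width: 0.011
grasp_force: 29.9
```

arm_command(deltas=[[[0, 0, 0], [0, 0, 0], 0]])

```text
time: 11.77
position: [0.4059, 0.327, 0.2765]
orientation: [-150.2, -0.3, -2.4]
contact_force: [0.3, 0.0, -3.2]
grip_width: 0.0113
grasp_force: 29.9
```

Lifted 65 mm carrying about 3.3 N. Now a light test pull away from the board.

arm_command(deltas=[[[0, 2.6, -1.5], [0, 0, 0], 0], [[0, 5.2, -3], [0, 0, 0], 0], [[0, 7.8, -4.5], [0, 0, 0], 0], [[0, 10.4, -6], [0, 0, 0], 0], [[0, 12, -7], [0, 0, 0], 0]])

```text
time: 12.18
position: [0.4049, 0.3121, 0.2753]
orientation: [-150.3, -0.2, -2.5]
contact_force: [-0.7, -0.2, -2.8]
grip_width: 0.0107
grasp_force: 29.9
```

arm_command(deltas=[[[0, 2, -1], [0, 0, 0], 0], [[0, 3.5, -2], [0, 0, 0], 0], [[0, 5, -3], [0, 0, 0], 0], [[0, 7, -4], [0, 0, 0], 0]])

```text
time: 12.52
position: [0.4046, 0.3047, 0.2757]
orientation: [-150.3, -0.2, -2.4]
contact_force: [-0.1, -0.0, -3.2]
grip_width: 0.0111
grasp_force: 29.9
```

It moved 22 mm with no resistance, so the tips are cleared. Drawing it out level past the prongs.

arm_command(deltas=[[[0, 8, -4.6], [0, 0, 0], 0], [[0, 18, -10.4], [0, 0, 0], 0], [[0, 30, -17.3], [0, 0, 0], 0], [[0, 44, -25.4], [0, 0, 0], 0], [[0, 58, -33.5], [0, 0, 0], 0]])

```text
time: 12.93
position: [0.4017, 0.2368, 0.276]
orientation: [-150.3, -0.2, -2.4]
contact_force: [0.3, -0.7, -4.4]
grip_width: 0.0112
grasp_force: 29.9
```

arm_command(deltas=[[[0, 14, -8], [0, 0, 0], 0], [[0, 28, -16], [0, 0, 0], 0], [[0, 42, -24], [0, 0, 0], 0], [[0, 52, -30], [0, 0, 0], 0], [[0, 58, -33.5], [0, 0, 0], 0]])

```text
time: 13.35
position: [0.3993, 0.1691, 0.2762]
orientation: [-150.3, -0.3, -2.5]
contact_force: [-0.3, -0.4, -3.0]
grip_width: 0.0108
grasp_force: 29.9
```

Run:
```python
from h import *
goal([.5425,-.1008+.001,.320],[-150,0,-3.4])
```

```text
t 13.35 [0.3993 0.1691 0.2762] [-150.2935   -0.2577   -2.5349] F [-0.3117 -0.43   -3.0008] w 0.010827229905062448
mm [ 155.1598  206.5228 -167.3974] rot [0.2915 0.2071 0.8786]
```

arm_command(deltas=[[[0, -12, -21], [0, 0, 0], 0], [[4, -16, -41], [0, 0, 0], 0], [[15, 1, -51], [0, 0, 0], 0], [[34, 28, -67], [0, 0, 0], 0], [[54, 58, -84], [0, 0, 0], 0]])

```text
time: 13.77
position: [0.4487, 0.0771, 0.3216]
orientation: [-150.2, -0.3, -2.1]
contact_force: [1.5, 1.5, -3.3]
grip_width: 0.011
grasp_force: 29.9
```

arm_command(deltas=[[[20, 30, -17], [0, 0, 0], 0], [[45, 67, -37], [0, 0, 0], 0], [[68, 101, -57], [0, 0, 0.4], 0], [[88, 130, -73], [0, 0, 0.9], 0], [[98, 145, -81], [0, 0, 0.9], 0]])

```text
time: 14.18
position: [0.5415, -0.0977, 0.3187]
orientation: [-150.4, 0.2, -3.4]
contact_force: [0.7, -1.0, -2.8]
grip_width: 0.0113
grasp_force: 29.9
```

arm_command(deltas=[[[2, 2, -1], [0, 0, 0], 0], [[3, 3, -2], [0, 0, 0], 0], [[3, 3, -2], [0, 0, 0], 0], [[3, 3, -2], [0, 0, 0], 0]])

```text
time: 14.52
position: [0.5421, -0.0952, 0.3198]
orientation: [-150.2, 0.3, -3.1]
contact_force: [0.2, 0.3, -2.3]
grip_width: 0.011
grasp_force: 30.0
```

Run:
```python
from h import *
goal([.5425,-.1008+.001,.320],[-150,0,-3.4])
S=read_camera("scene");T=read_camera("top")
s=S[165:315,130:330,::-1];t=T[165:285,285:445,::-1]
f=lambda a:cv2.resize(a,(400,300),interpolation=cv2.INTER_CUBIC)
f2=lambda a:cv2.resize(a,(400,300),interpolation=cv2.INTER_CUBIC)
cv2.imwrite("pics/c6.png",np.hstack([f(s),f(t)]))
```

```text
t 14.5167 [ 0.5421 -0.0952  0.3198] [-150.1658    0.251    -3.0608] F [ 0.2134  0.2838 -2.3318] w 0.011034732274076293
mm [ 0.6339  3.8625 -2.4318] rot [0.1666 0.3867 0.1688]
```

View pics/c6.png

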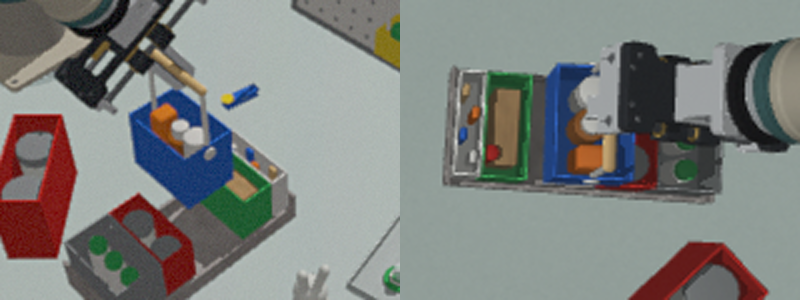

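The caddy hangs over the gap, with its rim corners in the scene crop near (132,118), (232,133) and (190,157). I'll check its lean and lateral position by projecting an upright model.

Run:
```python
from h import *
from scipy.optimize import least_squares
s=read_state();R=Ro.from_euler("xyz",s["orientation"],degrees=True)
bar=s["position"]-.002*R.as_matrix()[:,2];print("bar",bar)
# caddy frame: x_c ~ +y world row, y_c along world x ; rim corners rel. to bar
def cor(yaw,lean,off):
    L=np.array([[a*.055,b*.038,z] for z in(-.085,) for a in(-1,1) for b in(-1,1)])+0
    return bar+off+Ro.from_euler("xz",[lean,yaw],degrees=True).apply(L)
for lean in(-10,-5,0,5,10):
    C=cor(-3.1,lean,0)
    print(lean,"scene",[((proj("scene",c)-[130,165])/.5).round(0).tolist() for c in C],"top",[((proj("top",c)-[285,165])/.4+[400,0]).round(0).tolist() for c in C])
S=read_camera("scene");T=read_camera("top")
S=cv2.resize(S[190:270,185:265,::-1],(400,400),interpolation=cv2.INTER_CUBIC);T=cv2.resize(T[180:260,325:405,::-1],(400,400),interpolation=cv2.INTER_CUBIC)
for c in cor(-3.1,0,0):
    p=(proj("scene",c)-[185,190])*5;q=(proj("top",c)-[325,180])*5
    for I,u in((S,p),(T,q)): cv2.drawMarker(I,tuple(int(v) for v in u),(0,255,255),cv2.MARKER_CROSS,12,1)
cv2.imwrite("pics/c7.png",np.hstack([S,T]))
```

```text
bar [ 0.5421 -0.0964  0.3218]
-10 scene [[120.0, 116.0], [169.0, 94.0], [176.0, 164.0], [225.0, 139.0]] top [[644.0, 179.0], [563.0, 174.0], [649.0, 63.0], [568.0, 60.0]]
-5 scene [[125.0, 115.0], [174.0, 90.0], [181.0, 163.0], [230.0, 134.0]] top [[636.0, 178.0], [555.0, 173.0], [641.0, 63.0], [560.0, 59.0]]
0 scene [[131.0, 115.0], [178.0, 85.0], [186.0, 162.0], [235.0, 130.0]] top [[627.0, 178.0], [547.0, 173.0], [632.0, 63.0], [553.0, 58.0]]
5 scene [[136.0, 113.0], [183.0, 81.0], [192.0, 160.0], [239.0, 125.0]] top [[619.0, 178.0], [540.0, 172.0], [624.0, 63.0], [546.0, 57.0]]
10 scene [[141.0, 111.0], [186.0, 76.0], [197.0, 158.0], [243.0, 119.0]] top [[610.0, 177.0], [533.0, 171.0], [615.0, 63.0], [540.0, 56.0]]
```

View pics/c7.png

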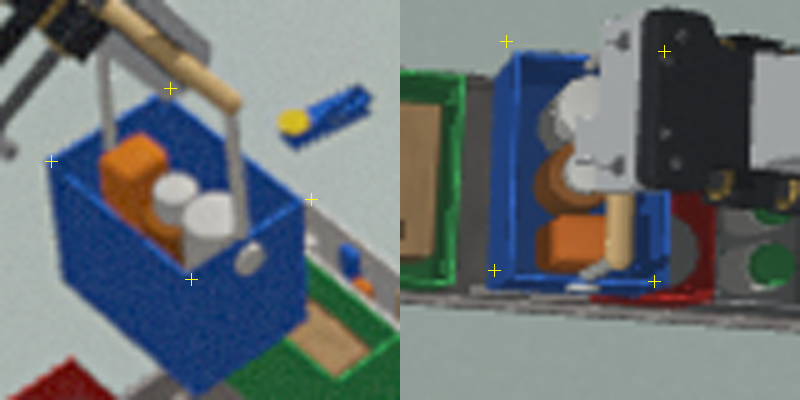

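```bash
cat > fit.py <<'E'
from h import *
from scipy.optimize import least_squares
def fit(sc,tp):
    s=read_state();R=Ro.from_euler("xyz",s["orientation"],degrees=True)
    bar=s["position"]-.002*R.as_matrix()[:,2]
    def W(p,c): # c=(a,b,z)
        return bar+p[:3]+Ro.from_euler("yxz",[p[5],p[4],p[3]],degrees=True).apply(np.array([c[0]*.055,c[1]*.038,c[2]]))
    def res(p):
        r=[(proj("scene",W(p,c))-u) for c,u in sc]+[(proj("top",W(p,c))-u) for c,u in tp]
        return np.r_[np.ravel(r),(p[:3]/.003)*.7,p[5]*.2]
    o=least_squares(res,[0,0,0,-3,0,0],x_scale=[.01,.01,.01,5,5,5]);p=o.x
    print("off mm",p[:3]*1e3,"yaw,lean_x,lean_y",p[3:],"rms px",np.sqrt(np.mean(o.fun**2)))
    print("bar",W(p,(0,0,0)),"bottom c",W(p,(0,0,-.175)))
E
python3 - <<'E'
from fit import *
S=lambda x,y:np.array([185+x/5,190+y/5]);T=lambda x,y:np.array([325+(x-400)/5,180+y/5])
r,b=-.085,-.175
fit([((-1,-1,r),S(50,172)),((-1,1,r),S(168,97)),((1,1,r),S(305,207)),((1,-1,r),S(190,282)),((-1,-1,b),S(62,278)),((1,-1,b),S(197,393)),((1,1,b),S(305,318))],
 [((-1,-1,r),T(668,288)),((-1,1,r),T(513,286)),((1,1,r),T(523,53)),((-1,1,b),T(490,284)),((1,1,b),T(494,75))])
E
```

```text
off mm [-0.9919 -2.1143  0.1255] yaw,lean_x,lean_y [-1.8536 -1.407   0.6857] rms px 1.106921440307733
bar [ 0.5413 -0.099   0.322 ] bottom c [ 0.5391 -0.1032  0.147 ]
```

The caddy is practically upright and centred (bottom centre at 0.539, −0.103). A small correction (+2.5 mm x, +1 mm y, 1° of yaw), then down to just above the rims.

arm_command(deltas=[[[1, -0.5, 0], [0, 0.2, 0.4], 0], [[2.5, 4, 9], [0, 0.5, 0.9], 0], [[2.5, 10, 18], [0, 0.5, 0.9], 0], [[2.5, 14, 26], [0, 0.5, 0.9], 0], [[2.5, 17, 31], [0, 0.5, 0.9], 0]])

```text
time: 15.13
position: [0.5442, -0.0962, 0.2823]
orientation: [-150.2, 0.4, -4.2]
contact_force: [-0.8, -0.2, -3.1]
grip_width: 0.0112
grasp_force: 30.0
```

arm_command(deltas=[[[0, 2, 3], [0, 0, 0], 0], [[0, 4, 7], [0, 0, 0], 0], [[0, 4, 7], [0, 0, 0], 0]])

```text
time: 15.38
position: [0.5447, -0.0965, 0.2753]
orientation: [-150.2, 0.3, -4.2]
contact_force: [-0.4, 1.1, -2.3]
grip_width: 0.0111
grasp_force: 30.0
```

Run:
```python
from h import *
goal([.544,-.0965,.181],[-150,0,-3.4])
S=read_camera("scene");T=read_camera("top")
S=cv2.resize(S[210:310,165:265,::-1],(400,400),interpolation=cv2.INTER_CUBIC);T=cv2.resize(T[175:275,305:405,::-1],(400,400),interpolation=cv2.INTER_CUBIC)
cv2.imwrite("pics/c8.png",np.hstack([S,T]))
```

```text
t 15.3833 [ 0.5447 -0.0965  0.2753] [-150.2385    0.3126   -4.2241] F [-0.3948  1.1369 -2.3455] w 0.011120736468748662
mm [-0.153  46.8209 81.8028] rot [ 0.2362 -0.1395 -0.8703]
```

View pics/c8.png

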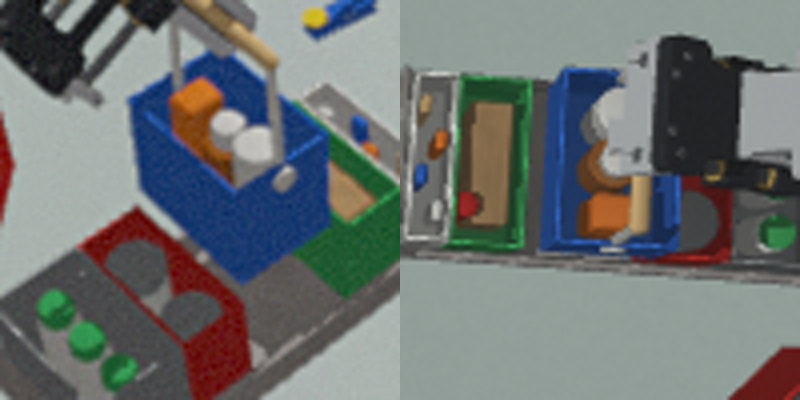

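The caddy's underside is just above the rims, and it lines up with the bins along x with room on both sides. Descending slowly while watching the force.

arm_command(deltas=[[[0, 2, 3.5], [0, 0, 0], 0], [[0, 4, 7], [0, 0, 0], 0], [[0, 6, 10.4], [0, 0, 0], 0], [[0, 8, 13.9], [0, 0, 0], 0], [[0, 10, 17.3], [0, 0, 0], 0]])

```text
time: 15.9
position: [0.5448, -0.0966, 0.2558]
orientation: [-150.3, 0.2, -4.2]
contact_force: [-1.6, -0.0, -3.7]
grip_width: 0.0111
grasp_force: 30.0
```

arm_command(deltas=[[[0, 2, 3.5], [0, 0, 0], 0], [[0, 4, 7], [0, 0, 0], 0], [[0, 6, 10.4], [0, 0, 0], 0], [[0, 8, 13.9], [0, 0, 0], 0], [[0, 10, 17.3], [0, 0, 0], 0]])

```text
time: 16.32
position: [0.5448, -0.0968, 0.2359]
orientation: [-150.3, 0.2, -4.2]
contact_force: [-0.3, 0.3, -3.4]
grip_width: 0.0108
grasp_force: 30.0
```

arm_command(deltas=[[[0, 2, 3.5], [0, 0, 0], 0], [[0, 4, 7], [0, 0, 0], 0], [[0, 6, 10.4], [0, 0, 0], 0], [[0, 8, 13.9], [0, 0, 0], 0], [[0, 10, 17.3], [0, 0, 0], 0]])

```text
time: 16.73
position: [0.5447, -0.0969, 0.2159]
orientation: [-150.3, 0.2, -4.2]
contact_force: [-0.3, 0.4, -3.4]
grip_width: 0.0112
grasp_force: 30.0
```

arm_command(deltas=[[[0, 1.5, 2.6], [0, 0, 0], 0], [[0, 3, 5.2], [0, 0, 0], 0], [[0, 4.5, 7.8], [0, 0, 0], 0], [[0, 6, 10.4], [0, 0, 0], 0]])

```text
time: 17.07
position: [0.5447, -0.0969, 0.204]
orientation: [-150.3, 0.2, -4.2]
contact_force: [0.9, -0.5, -1.9]
grip_width: 0.0113
grasp_force: 30.0
```

arm_command(deltas=[[[0, 1, 1.7], [0, 0, 0], 0], [[0, 2, 3.5], [0, 0, 0], 0], [[0, 3, 5.2], [0, 0, 0], 0], [[0, 4, 6.9], [0, 0, 0], 0], [[0, 5, 8.7], [0, 0, 0], 0]])

```text
time: 17.48
position: [0.5447, -0.0969, 0.1941]
orientation: [-150.3, 0.2, -4.2]
contact_force: [1.1, -0.0, -2.9]
grip_width: 0.011
grasp_force: 30.0
```

arm_command(deltas=[[[0, 1, 1.7], [0, 0, 0], 0], [[0, 2, 3.5], [0, 0, 0], 0], [[0, 3, 5.2], [0, 0, 0], 0], [[0, 4, 6.9], [0, 0, 0], 0], [[0, 4, 6.9], [0, 0, 0], 0]])

```text
time: 17.9
position: [0.5444, -0.0969, 0.1858]
orientation: [-150.3, 0.3, -4.2]
contact_force: [-1.6, 0.4, -3.3]
grip_width: 0.0109
grasp_force: 30.0
```

arm_command(deltas=[[[0, 0.5, 0.9], [0, 0, 0], 0], [[0, 1, 1.7], [0, 0, 0], 0], [[0, 1.5, 2.6], [0, 0, 0], 0], [[0, 2, 3.5], [0, 0, 0], 0], [[0, 2.5, 4.3], [0, 0, 0], 0]])

```text
time: 18.32
position: [0.5446, -0.097, 0.1812]
orientation: [-150.3, 0.2, -4.2]
contact_force: [-0.0, -0.4, -2.8]
grip_width: 0.0114
grasp_force: 30.0
```

arm_command(deltas=[[[0, 0.3, 0.5], [0, 0, 0], 0], [[0, 0.5, 0.9], [0, 0, 0], 0], [[0, 0.8, 1.3], [0, 0, 0], 0], [[0, 1, 1.7], [0, 0, 0], 0]])

```text
time: 18.65
position: [0.5445, -0.097, 0.1797]
orientation: [-150.2, 0.2, -4.2]
contact_force: [-1.6, -0.9, 2.4]
grip_width: 0.0111
grasp_force: 30.0
```

The floor is reached: the force flipped to +2.4 N and the underside is at about 6 mm. Releasing and withdrawing along the tool axis.

arm_command(deltas=[[[0, 0, 0], [0, 0, 0], 0.2], [[0, 0, 0], [0, 0, 0], 0.3], [[0, 0, 0], [0, 0, 0], 0.4], [[0, 0, 0], [0, 0, 0], 0.4]])

```text
time: 18.98
position: [0.5448, -0.0968, 0.1796]
orientation: [-150.2, 0.2, -4.2]
contact_force: [-0.1, 0.6, 0.5]
grip_width: 0.0345
grasp_force: 0.0
```

arm_command(deltas=[[[0, 0, -8], [0, 0, 0], 0.4], [[0, 0, -22], [0, 0, 0], 0.4], [[0, 0, -45], [0, 0, 0], 0.4], [[0, 0, -80], [0, 0, 0], 0.4], [[0, 0, -120], [0, 0, 0], 0.4]])

```text
time: 19.4
position: [0.5397, -0.1558, 0.2843]
orientation: [-150.2, 0.4, -4.1]
contact_force: [0.8, -1.3, 1.0]
grip_width: 0.037
grasp_force: 0.0
```

arm_command(deltas=[[[0, 20, -35], [0, 0, 0], 0.4], [[0, 45, -60], [0, 0, 0], 0.4], [[0, 75, -80], [0, 0, 0], 0.4], [[0, 100, -100], [0, 0, 0], 0.4], [[0, 105, -102], [0, 0, 0], 0.4]])

```text
time: 19.82
position: [0.5285, -0.3052, 0.3203]
orientation: [-150.6, 0.2, -4.7]
contact_force: [-1.3, -0.2, -0.8]
grip_width: 0.038
grasp_force: 0.0
```

Run:
```python
from h import *
s=read_state();print(s["time"],s["position"],s["contact_force"],s["grip_width"])
S=read_camera("scene");T=read_camera("top")
S=cv2.resize(S[70:350,120:400,::-1],(400,400),interpolation=cv2.INTER_CUBIC);T=cv2.resize(T[170:260,290:420,::-1],(400,277),interpolation=cv2.INTER_CUBIC)
T=np.vstack([T,np.zeros((123,400,3),np.uint8)])
cv2.imwrite("pics/c9.png",np.hstack([S,T]))
```

```text
19.8167 [ 0.5285 -0.3052  0.3203] [-1.287  -0.1819 -0.7908] 0.03798755403837181
```

View pics/c9.png

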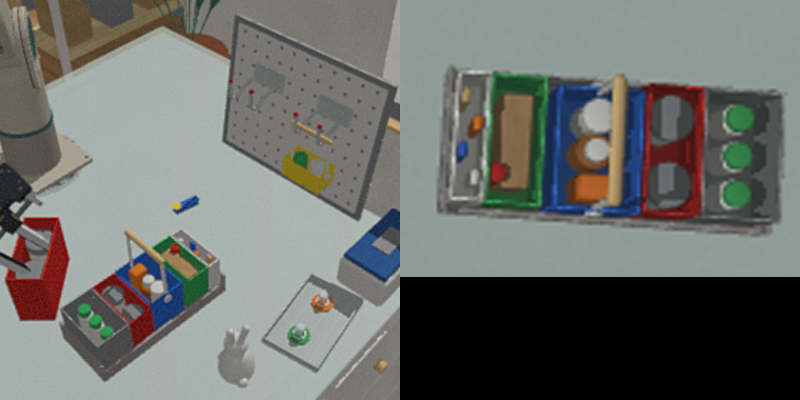

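The blue caddy stands level in the gap, with its rim even with green and red. The tray, pegboard, yellow caddy, bunny and steel tray all look unmoved, and the gripper is clear. Handing in.

```bash
python3 -c "
from cell import *
print(hand_in())"
```

```text
the job is handed in; nothing more can be done
None
```

I took the blue caddy off its hook and stood it upright on the tray floor between the green and red bins, then handed the job in at about 20 s. The last picture shows everything else in place; the hand-in returned no verdict.

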